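Free the torch from under the tape roll and shine it into the specimen jar

TASK

We want to look at the snail in the specimen jar. The torch, already switched on, stands lens down in its pipe holder and somebody has dropped a roll of tape over it: slide the roll up off the torch and set it down flat on the tiles without dropping it, leaving the torch in its holder meanwhile. Then draw the torch out, turn it to slant at about 45 degrees with its lens about 10 cm from the jar's open mouth and its beam going down through the middle of the mouth, and finish still holding it raised there, without disturbing the jar or the things lying about.

Things in the scene. Friction and masses are not known exactly. Their poses are not given: they have to be found in the camera images.
- holder: Grey plastic pipe holder fixed to the tiles: square foot 90 x 90 x 12 mm, collar 58 mm wide up to 24 mm height, upright pipe 46 mm outside, 38 mm inside, open rim 72 mm above the tiles, bore floor 12 mm above the tiles. Origin under its centre, z up.
- holder_rim (a point): Centre of the holder's open top, 72 mm above the tiles.
- torch: Plain aluminium torch, 110 mm long, 0.10-0.17 kg, loose, lens down in the holder. Head 34 mm wide for 26 mm from the lens, tapering over 10 mm to a round barrel 24 mm wide up to the tail. Origin: centre of the lens face; z runs from lens to tail (the beam goes along -z). In the holder its tail is 122 mm above the tiles, 50 mm of barrel stand out. The head does not pass through the tape roll.
- tape: Roll of black tape on a cardboard core: ring of 58 mm outer diameter, 30 mm hole, 19 mm high, about 45 g. It lies flat on the holder's rim, loosely round the torch's barrel, so that 31 mm of barrel stand out above it. Origin at the centre of its underside, z along its axis.
- jar: Round open clear glass specimen jar with pebbles and a snail inside, 88 mm in diameter, 95 mm high, 0.3 kg, loose. Origin at the centre of its underside, z up.
- jar_mouth (a point): Centre of the jar's open mouth (82 mm clear width at the rim, 78 mm at the narrowest just below), 95 mm above the jar's underside.
- cave: Bystander: brown ceramic shrimp cave, a half-round tunnel 90 x 74 mm, 48 mm high, loose. Origin at the centre of its underside, x along the tunnel.
- tweezers: Bystander: stainless steel planting tweezers lying flat, 200 mm long, 22 mm wide, 9 mm high, loose. Origin at the middle of their length on the tiles, x along them towards the tips.
- airstone: Bystander: black round airstone, 48 mm in diameter, 20 mm high with a thin nipple up to 35 mm, loose. Origin at the centre of its underside.
Things that resemble listed ones, but are neither listed nor needed, are in the scene too. What is shaped like the tape but green or purple is not meant.

How it is judged:
On the way, in this order (a step that is already met when the one before it is completed fails the run):
1. the tape roll lies flat on the tiles, let go and at rest, while the torch still stands in its holder (height (world z) of tape below 0.006 m and angle between tape's own z axis and vertical below 0.12 rad and linear speed of tape below 0.02 m/s and contact force between the fingers and tape below 0.1 N and z of torch in the frame of holder below 0.025 m and horizontal distance between torch and holder below 0.01 m), for 0.2 s.
2. the torch is drawn out: in the fingers, its lens above the holder's rim, touching the holder no more (z of torch in the frame of holder_rim above 0.005 m and contact force between the fingers and torch above 1 N and contact force between torch and holder below 0.1 N), for 0.1 s.
At the end, for the whole second after the job is handed in: Torch held still, touching neither jar nor holder, lens over 110 mm up, slanting 29 to 61 degrees from vertical, lens down; jar mouth's centre 50 to 160 mm ahead of the lens and within 25 mm of the beam axis each way. Tape flat on the tiles, let go. Jar upright, moved under 20 mm (contact force between the fingers and torch above 1 N and contact force between torch and jar below 0.1 N and contact force between torch and holder below 0.1 N and height (world z) of torch above 0.11 m and angle between torch's own z axis and vertical between 0.5 and 1.07 rad and x of jar_mouth in the frame of torch between -0.025 and 0.025 m and y of jar_mouth in the frame of torch between -0.025 and 0.025 m and z of jar_mouth in the frame of torch between -0.16 and -0.05 m and linear speed of torch below 0.03 m/s and height (world z) of tape below 0.006 m and angle between tape's own z axis and vertical below 0.12 rad and contact force between the fingers and tape below 0.1 N and angle between jar's own z axis and vertical below 0.1 rad and distance of jar from where it was at the start of the episode below 0.02 m); the arm keeps its last pose, push and grip.
It fails at once if the tape roll is dropped or flung (faster than 0.6 m/s while not in the fingers) (linear speed of tape above 0.6 m/s and contact force between the fingers and tape below 0.05 N).
It fails at once if the jar is pushed more than 20 mm or tipped (distance of jar from where it was at the start of the episode above 0.02 m or angle between jar's own z axis and vertical above 0.25 rad).
It fails at once if the shrimp cave, the tweezers or the airstone is pushed more than 30 mm (distance of any of cave, tweezers, airstone from where it was at the start of the episode above 0.03 m).
It also fails if it takes over 58 s, if anything falls off the work surface, if the arm or the gripper's body presses on something with over 40 N, if the wrist force passes 120 N, or if a joint passes its speed limit or range.

ROBOT

A 6-joint arm with a two-finger parallel gripper is mounted at the origin on the work surface. World frame = base frame: x ahead of the robot, y to its left, z up, the work surface at z = 0. Lengths are in m, angles in rad, forces in N, time in s.
With the tool pointing down it reaches from about 0.35 to 1 m from the base axis. Payload 7.1 kg.
Tool frame: the origin (TCP) lies between the finger pads; the fingertips stand 22 mm ahead of it and the grasp point (between the pads) lies 3 mm ahead of it; x points along the fingers, y is the direction in which the jaws open and shut, and the axes are right-handed (so a half turn about x gives the same grasp; the last joint's range is limited). The gripper opens to 85 mm and grips with 20 to 120 N. Pads are 22 mm wide; open, the fingers measure 114 mm over their backs; the gripper's body (76 mm by 85 mm) begins 54 mm behind the grasp point. The pads swing forward as they close: fully open they stand 13 mm farther back than shut.
Start: joints at [1.163, 0.423, 1.63, -0, 1.089, -0.019], TCP at [0.237, 0.578, 0.216] pointing down, gripper open.
Joint ranges: [-3, 3], [-0.9, 2.11], [0.09, 2.58], [-1.31, 4.45], [0.11, 2.69], [-2.54, 2.54]. Speed limits (rad/s): [2.39, 2.39, 3.01, 3.14, 3.14, 3.14].

INTERFACE

Orientations are given as a rotation vector (axis times angle).
In Python, from rig import manip gives the robot as it stands. The module is installed in compiled form; this text tells all that it offers. Calls block until the motion is done:
- manip.move_to(position, orientation): joint-space move of the TCP to a pose.
- manip.servo_line(position, orientation=None, rate=0.15): straight line of the TCP; orientation=None keeps the orientation; rate is the mean speed in m/s.
- manip.set_joints(angles): joint-space move.
- manip.command_gripper(opening, f_grip=None): finger opening in m; f_grip is the grip in N (None keeps the last); returns when the fingers have stopped.
- manip.hold(seconds).
- manip.solve_ik(position, orientation): joint angles nearest the present ones, or None.
- manip.camera(name): name is "scene" or "top"; returns a dict with "image" (384x512x3 uint8, red, green, blue), "fx", "fy", "cx", "cy" (pixels), "cam_to_world" (4x4, takes a point from camera to world coordinates). Camera axes: x right, y down, z forward; pixel columns grow to the right and rows downward; lengths in m; the calibration is good to about 2 mm. A picture is of the moment at which its call begins. There is no depth.
A pose or a line that the arm cannot do raises manip.IKError and nothing moves.
- manip.sign_off(): hands the job in, once; it reports no verdict.
Readings, each from a call of its own:
- manip.get_time(): time.
- manip.get_joint_positions(): joint angles.
- manip.get_joint_vel(): joint speeds.
- manip.get_tau(): joint torques, N m.
- manip.get_position(): TCP position.
- manip.get_ee_rot(): TCP orientation.
- manip.get_contact_force(): force on the tool from outside, world axes, zero at the start.
- manip.get_torque(): the same for the moment, N m.
- manip.get_width(): finger opening in m.
Only numpy, scipy, OpenCV 4.12 (cv2) and the standard library are available. Lean on these libraries where they do the work, as an engineer would, in place of code of your own. Each camera call takes 0.05 s, during which the arm holds its last target. There are 200 camera calls.

## Working session

There is one attempt and no reset: what is moved stays moved. The work goes in short steps, each a Python script; the robot and the scene stay as the last script left them, time stands still between calls to the robot, and variables do not carry over. Pictures are saved under pics/ and viewed, on a budget of 10 in all, crops included, one or two more only if the job needs it, and the job is handed in when it is done.

```bash
mkdir -p pics
cat > h.py <<'E'
import numpy as np, cv2
from rig import manip
def grab(n,f):
    c=manip.camera(n); cv2.imwrite('pics/'+f,cv2.cvtColor(c['image'],cv2.COLOR_RGB2BGR)); return c
def ray(c,u,v,z):
    T=np.array(c['cam_to_world']); d=T[:3,:3]@np.array([(u-c['cx'])/c['fx'],(v-c['cy'])/c['fy'],1]); o=T[:3,3]
    return o+d*(z-o[2])/d[2]
def proj(c,p):
    T=np.array(c['cam_to_world']); q=T[:3,:3].T@(np.array(p)-T[:3,3]); return c['fx']*q[0]/q[2]+c['cx'],c['fy']*q[1]/q[2]+c['cy']
E
python3 - <<'E'
from h import *
import pickle
D={}
for n in('scene','top'):
    c=grab(n,n+'0.png');D[n]=c
    T=np.array(c['cam_to_world']);print(n,c['fx'],c['cx'],c['cy'],T.round(3).tolist())
pickle.dump(D,open('c0.pkl','wb'))
print(manip.get_ee_rot(),manip.get_time(),manip.get_width())
E
```

```text
scene 354.2377142081021 256.6160734893243 193.9885961446813 [[0.773, 0.488, -0.405, 0.875], [0.634, -0.588, 0.502, -0.375], [0.007, -0.645, -0.764, 0.62], [0.0, 0.0, 0.0, 1.0]]
top 379.4398253680958 257.9229079293998 192.6624083608008 [[-0.025, -0.995, 0.095, 0.524], [-0.999, 0.028, 0.02, -0.003], [-0.023, -0.095, -0.995, 0.837], [0.0, 0.0, 0.0, 1.0]]
[ 0.30393811  1.54952877 -0.30616766] 0.1 0.08520995390013678
```

View pics/top0.png

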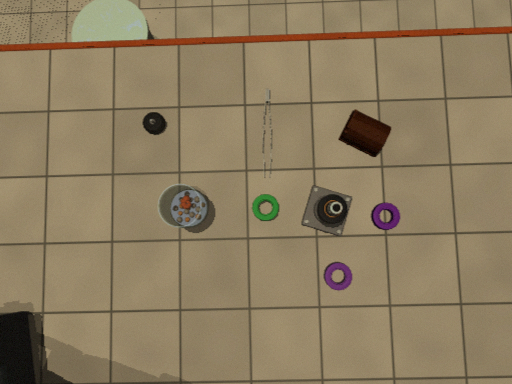

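View pics/scene0.png

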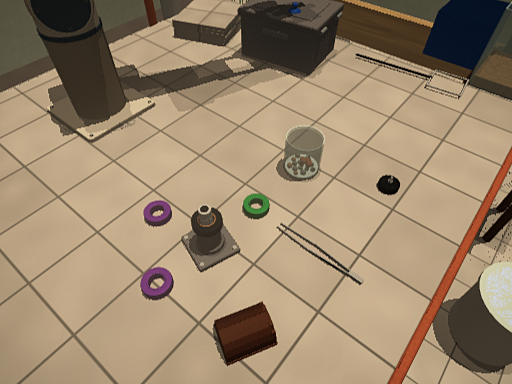

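Top view: holder foot about (327,210), tape and torch tail about (337,208), jar about (183,206), decoy rings green (265,208) and purple (386,216), (338,276). Scene view: torch tail about (207,210), holder foot (210,247), jar (303,153). I'll measure with masks and triangulation next.

Run:
```python
from h import *
import pickle
D=pickle.load(open('c0.pkl','rb'))
t=D['top'];s=D['scene']
# zoom mosaic
a=cv2.resize(t['image'][170:250,280:380],None,fx=4,fy=4,interpolation=cv2.INTER_CUBIC)
b=cv2.resize(t['image'][170:250,140:240],None,fx=4,fy=4,interpolation=cv2.INTER_CUBIC)
e=cv2.resize(s['image'][195:275,165:265],None,fx=3.5,fy=3.5)[:280,:350]
f=cv2.resize(s['image'][115:195,255:355],None,fx=3.5,fy=3.5)[:280,:350]
M=np.zeros((600,800,3),np.uint8);M[:320,:400]=a;M[:320,400:]=b;M[320:,:350]=e;M[320:,400:750]=f
cv2.imwrite('pics/zoom.png',M[:,:,::-1])
for n,u,v,z in(('foot',327,210,.012),('tail',337,208,.122),('tape',332,209,.091),('jarbase',189,208,.005),('jarmouth',180,206,.095),('cave',365,133,.03),('twz',267,133,0),('air',154,123,.01),('green',265,208,.01),('p1',386,216,.01),('p2',338,276,.01)): print(n,ray(t,u,v,z).round(3))
for n,u,v,z in(('foot',210,245,.012),('tail',207,210,.122),('jarmouth',304,139,.095)): print('s',n,ray(s,u,v,z).round(3))
# reach box
for n in ['top']:
  hsv=cv2.cvtColor(t['image'],cv2.COLOR_RGB2HSV)
  sub=hsv[190:230,310:355]
  m=((sub[...,2]>185)).astype(np.uint8)
  k,l,st,ce=cv2.connectedComponentsWithStats(m); print(st,ce+[310,190])
```

```text
foot [ 0.561 -0.134  0.012]
tail [ 0.56  -0.136  0.122]
tape [ 0.56  -0.132  0.091]
jarbase [0.574 0.167 0.005]
jarmouth [0.573 0.166 0.095]
cave [ 0.724 -0.22   0.03 ]
twz [ 0.739 -0.009  0.   ]
air [0.767 0.243 0.01 ]
green [ 0.57 -0.    0.01]
p1 [ 0.545 -0.261  0.01 ]
p2 [ 0.42  -0.152  0.01 ]
s foot [ 0.566 -0.139  0.012]
s tail [ 0.568 -0.133  0.122]
s jarmouth [0.577 0.161 0.095]
[[   0    0   45   40 1800]] [[332.  209.5]]
```

View pics/zoom.png

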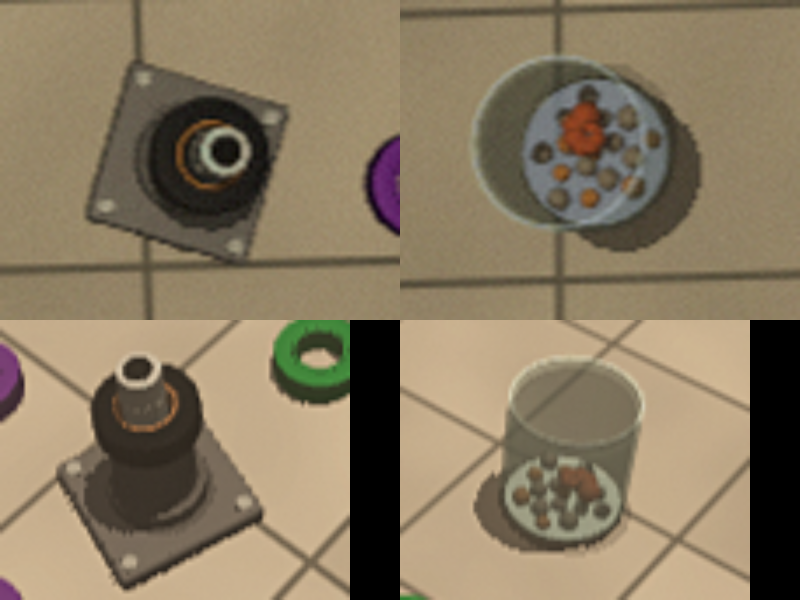

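Zoom: tail at top (336.5,208) and scene (204.4,209.6); tape top outline centre (332.5,208.5); foot centre (327.3,210); jar mouth at top (180,205.5) and scene (305.3,137.9). The tape lies flat on the rim. Next I triangulate and check the IK.

```bash
cat >> h.py <<'E'
from scipy.spatial.transform import Rotation as Rn
def ori(x,y):
    x=np.array(x,float);x/=np.linalg.norm(x);y=np.array(y,float);y-=x*(x@y);y/=np.linalg.norm(y)
    return Rn.from_matrix(np.c_[x,y,np.cross(x,y)]).as_rotvec()
def tri(cs,uvs):
    A=np.zeros((3,3));b=np.zeros(3)
    for c,(u,v) in zip(cs,uvs):
        T=np.array(c['cam_to_world']);d=T[:3,:3]@np.array([(u-c['cx'])/c['fx'],(v-c['cy'])/c['fy'],1]);d/=np.linalg.norm(d)
        P=np.eye(3)-np.outer(d,d);A+=P;b+=P@T[:3,3]
    return np.linalg.solve(A,b)
E
python3 - <<'E'
from h import *
import pickle
D=pickle.load(open('c0.pkl','rb'));t=D['top'];s=D['scene']
print('tail',tri([t,s],[(336.5,208),(204.4,209.6)]).round(4),ray(t,336.5,208,.122),ray(s,204.4,209.6,.122))
print('mouth',tri([t,s],[(180,205.5),(305.3,137.9)]).round(4),ray(t,180,205.5,.095),ray(s,305.3,137.9,.095))
print('foot',np.mean([ray(t,280+u/4,170+v/4,.012) for u,v in((135,62),(287,105),(245,258),(90,215))],0))
c=[ray(t,280+u/4,170+v/4,.012) for u,v in((135,62),(287,105),(245,258),(90,215))];print('side',np.linalg.norm(c[0]-c[1]),np.linalg.norm(c[1]-c[2]))
print('tape', ray(t,332.5,208.5,.091))
for a in range(-180,180,15):
    y=[np.cos(np.radians(a)),np.sin(np.radians(a)),0]
    q=manip.solve_ik([.56,-.134,.2],ori([0,0,-1],y)); q2=manip.solve_ik([.43,-.02,.03],ori([0,0,-1],y))
    print('yaw',a,None if q is None else np.round(q,2),None if q2 is None else np.round(q2,2)) if a%45==0 else 0
m=np.array([.574,.165,.095])
for a in range(0,360,30):
    d=np.array([np.cos(np.radians(a)),np.sin(np.radians(a)),-1])/2**.5
    for sg in(1,-1):
        q=manip.solve_ik(m-d*.188,ori(d,sg*np.cross(d,[0,0,1])))
        print('slant',a,sg,None if q is None else np.round(q,2))
E
```

```text
tail [ 0.5607 -0.1345  0.1189] [ 0.55981193 -0.13473292  0.122     ] [ 0.56354992 -0.13528692  0.122     ]
mouth [0.5752 0.1675 0.0927] [0.57426618 0.16635328 0.095     ] [0.57712927 0.16594479 0.095     ]
foot [ 0.561692   -0.13502541  0.012     ]
side 0.08520217365286724 0.08601556925784032
tape [ 0.56058215 -0.13262372  0.091     ]
yaw -180 None None
yaw -135 [-0.26  0.37  1.75  0.    1.02  2.1 ] [-0.07  0.49  2.15  0.    0.5   2.28]
yaw -90 [-0.26  0.37  1.75 -0.    1.02  1.32] [-0.07  0.49  2.15 -0.    0.5   1.5 ]
yaw -45 [-0.26  0.37  1.75 -0.    1.02  0.53] [-0.07  0.49  2.15 -0.    0.5   0.71]
yaw 0 [-0.26  0.37  1.75 -0.    1.02 -0.26] [-0.07  0.49  2.15 -0.    0.5  -0.07]
yaw 45 [-0.26  0.37  1.75 -0.    1.02 -1.04] [-0.07  0.49  2.15 -0.    0.5  -0.86]
yaw 90 [-0.26  0.37  1.75  0.    1.02 -1.83] [-0.07  0.49  2.15 -0.    0.5  -1.64]
yaw 135 None [-0.07  0.49  2.15 -0.    0.5  -2.43]
slant 0 1 None
slant 0 -1 None
slant 30 1 [-0.09  0.03  2.42  1.56  0.42 -0.45]
slant 30 -1 None
slant 60 1 [-0.38  0.26  2.13  1.04  0.95 -0.58]
slant 60 -1 None
slant 90 1 [-0.34  0.49  1.73  0.76  1.33 -0.69]
slant 90 -1 [-0.34  0.49  1.73  0.76  1.33  2.45]
slant 120 1 [-0.2   0.71  1.33  0.56  1.67 -0.84]
slant 120 -1 [-0.2   0.71  1.33  0.56  1.67  2.31]
slant 150 1 [-0.03  0.9   0.96  0.37  1.98 -1.05]
slant 150 -1 [-0.03  0.9   0.96  0.37  1.98  2.09]
slant 180 1 [ 0.16  1.02  0.72  0.14  2.18 -1.37]
slant 180 -1 [0.16 1.02 0.72 0.14 2.18 1.77]
slant 210 1 [ 0.36  1.02  0.71 -0.14  2.18 -1.77]
slant 210 -1 [ 0.36  1.02  0.71 -0.14  2.18  1.37]
slant 240 1 [ 0.55  0.91  0.94 -0.38  1.99 -2.1 ]
slant 240 -1 [ 0.55  0.91  0.94 -0.38  1.99  1.04]
slant 270 1 [ 0.72  0.73  1.3  -0.56  1.68 -2.32]
slant 270 -1 [ 0.72  0.73  1.3  -0.56  1.68  0.82]
slant 300 1 [ 0.86  0.51  1.7  -0.76  1.33 -2.47]
slant 300 -1 [ 0.86  0.51  1.7  -0.76  1.33  0.68]
slant 330 1 None
slant 330 -1 [ 0.89  0.27  2.1  -1.04  0.94  0.56]
```

Run:
```python
from h import *
o=ori([0,0,-1],[1,0,0])
manip.move_to([.561,-.134,.22],o)
manip.servo_line([.561,-.134,.098],rate=.1)
print(manip.get_contact_force().round(2))
manip.command_gripper(.05,30)
print(manip.get_width(),manip.get_position(),manip.get_contact_force().round(2),manip.get_time())
grab('scene','grip.png')
```

```text
[-0.2  -0.54 -0.2 ]
0.049931357149573787 [ 0.56104454 -0.13402172  0.09813645] [ 0.97 -1.28  0.58] 4.6667
```

View pics/grip.png

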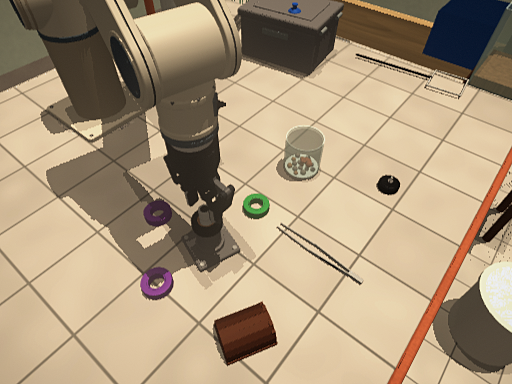

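Missed: the fingers closed to 50 mm, so they are not on the 58 mm ring. The full picture shows the gripper over the holder at about (207,210), but I can't see the tips. I'll crop in.

Run:
```python
import cv2
i=cv2.imread('pics/grip.png');cv2.imwrite('pics/gripz.png',cv2.resize(i[150:275,145:270],None,fx=4.8,fy=4.8,interpolation=cv2.INTER_CUBIC))
```

```text
(no output)
```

View pics/gripz.png

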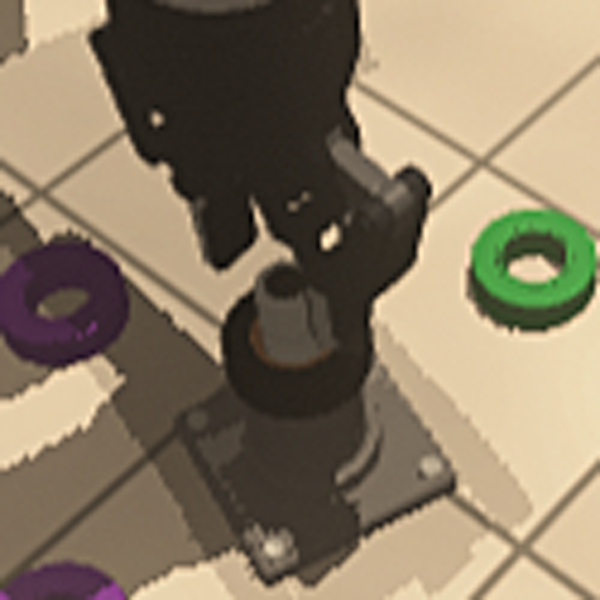

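The crop shows both tips standing above the tape's top: left tip at crop (215,265), i.e. full (190,205), and right tip hidden behind the tape top near (218,212). The grasp was too high. I'll find the tip height from that pixel.

Run:
```python
from h import *
import pickle
s=pickle.load(open('c0.pkl','rb'))['scene']
for z in(.07,.08,.085,.09,.095,.1,.105,.11): print(z,ray(s,189.8,205.5,z).round(3),np.round(proj(s,[.561-.025-.005,-.134,z]),1),np.round(proj(s,[.561+.03,-.134,z]),1))
```

```text
0.07 [ 0.502 -0.121  0.07 ] [195.7 217.2] [218.4 233.8]
0.08 [ 0.508 -0.126  0.08 ] [195. 214.] [218.  230.8]
0.085 [ 0.512 -0.128  0.085] [194.7 212.4] [217.8 229.2]
0.09 [ 0.515 -0.131  0.09 ] [194.3 210.8] [217.6 227.7]
0.095 [ 0.519 -0.133  0.095] [194.  209.2] [217.4 226.1]
0.1 [ 0.522 -0.135  0.1  ] [193.6 207.5] [217.2 224.5]
0.105 [ 0.525 -0.137  0.105] [193.3 205.9] [217.  222.8]
0.11 [ 0.529 -0.14   0.11 ] [192.9 204.2] [216.7 221.2]
```

The tips appear to be around z≈0.095–0.105, higher than the nominal offset suggests because the fingers retract when open. I'll open, go lower and close again, checking the width.

Run:
```python
from h import *
print(manip.get_ee_rot())
for z in(.088,.081):
    manip.command_gripper(.085)
    manip.servo_line([.561,-.134,z],rate=.1)
    print(z,manip.get_contact_force().round(2))
    manip.command_gripper(.045,30)
    w=manip.get_width();print(w,manip.get_position(),manip.get_contact_force().round(2),manip.get_time())
    if w>.053: break
grab('scene','grip2.png')
import cv2
i=cv2.imread('pics/grip2.png');cv2.imwrite('pics/grip2z.png',cv2.resize(i[150:275,145:270],None,fx=4.8,fy=4.8,interpolation=cv2.INTER_CUBIC))
```

```text
[ 1.20925434  1.20907439 -1.20913259]
0.088 [ 0.31  0.36 -0.21]
0.044901698334077055 [ 0.56107837 -0.13404517  0.08814632] [-1.18  0.27  0.33] 5.8833
0.081 [-0.16  0.59  0.84]
0.044857821660253594 [ 0.56104723 -0.13401524  0.08107942] [ 0.23  1.18 -0.33] 7.0833
```

View pics/grip2z.png

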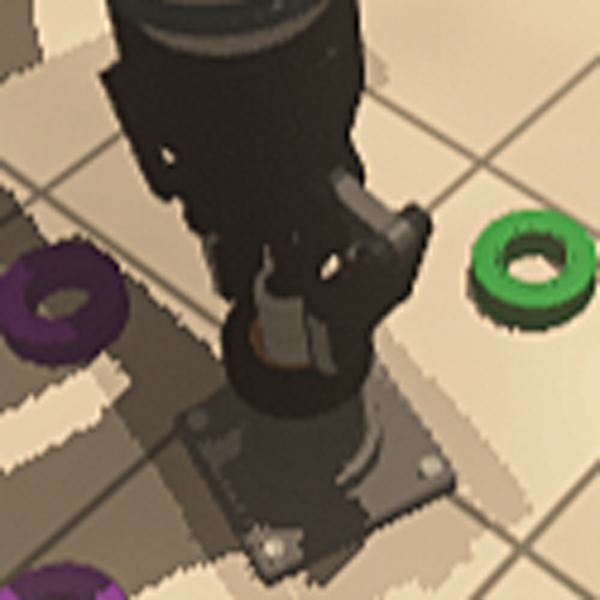

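Still no grip: the right pad's tip ends at crop (325,372), full (213,227), right at the tape's top face. So the tips at this opening sit about level with or behind the TCP, unlike the 22 mm stated. I'll go lower in force-guarded steps.

Run:
```python
from h import *
for z in(.075,.069,.063):
    manip.command_gripper(.085)
    manip.servo_line([.561,-.134,z],rate=.08)
    f=manip.get_contact_force();print(z,f.round(2),manip.get_width())
    if np.linalg.norm(f)>4: break
    manip.command_gripper(.05,30)
    w=manip.get_width();print(w,manip.get_contact_force().round(2),manip.get_time())
    if w>.053: break
grab('scene','grip3.png')
i=cv2.imread('pics/grip3.png');cv2.imwrite('pics/grip3z.png',cv2.resize(i[150:275,145:270],None,fx=4.8,fy=4.8,interpolation=cv2.INTER_CUBIC))
```

```text
0.075 [0.03 0.94 0.11] 0.0851807742541414
0.05004592538177188 [-0.09  0.04 -0.04] 8.3
0.069 [ 0.4   0.02 -0.66] 0.08482857857699178
0.05526710516914153 [-2.22  1.56  6.82] 9.4167
```

Run:
```python
from h import *
manip.command_gripper(.085)
for z in(.064,.060):
    manip.servo_line([.561,-.134,z],rate=.06)
    f=manip.get_contact_force();print(z,f.round(2))
    if np.linalg.norm(f)>4: break
manip.command_gripper(.05,30)
print(manip.get_width(),manip.get_contact_force().round(2),manip.get_time())
grab('scene','grip4.png')
i=cv2.imread('pics/grip4.png');cv2.imwrite('pics/grip4z.png',cv2.resize(i[150:275,145:270],None,fx=4.8,fy=4.8,interpolation=cv2.INTER_CUBIC))
```

```text
0.064 [-0.22 -0.35  0.18]
0.06 [ 0.38 -1.15 -0.83]
0.05683784911442703 [-1.45  1.13  4.97] 10.7667
```

View pics/grip4z.png

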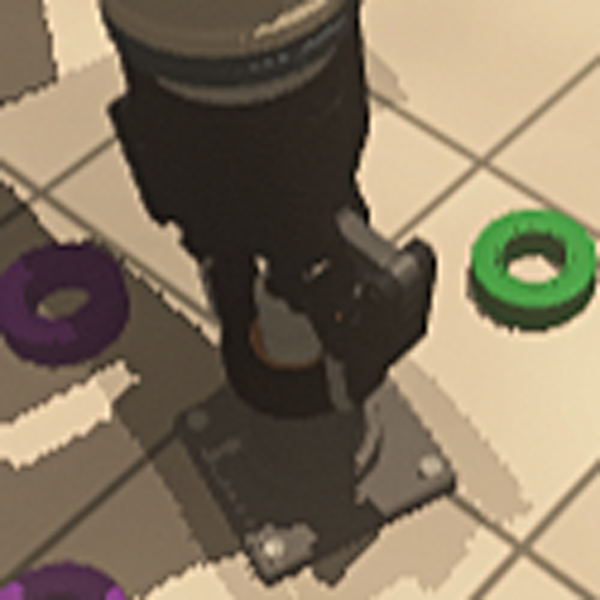

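Now the pads are on the tape's flanks (right pad tip at crop (345,410)) and the width is 57 mm, so it's gripped. I'll lift slowly and check.

Run:
```python
from h import *
manip.servo_line([.561,-.134,.085],rate=.06);print(manip.get_width(),manip.get_contact_force().round(2))
manip.servo_line([.561,-.134,.15],rate=.1);print(manip.get_width(),manip.get_contact_force().round(2),manip.get_time())
c=grab('scene','lift.png')
i=cv2.imread('pics/lift.png');cv2.imwrite('pics/liftz.png',cv2.resize(i[130:275,140:270],None,fx=4,fy=4,interpolation=cv2.INTER_CUBIC))
o=ori([0,0,-1],[1,0,0])
for z in(.02,0,-.012,-.02):print(z,manip.solve_ik([.43,-.02,z],o) is not None)
```

```text
0.057168930869333716 [0.85 0.01 0.08]
0.05699235990034611 [-0.77  0.26 -1.21] 12.1833
0.02 True
0 True
-0.012 True
-0.02 True
```

View pics/liftz.png

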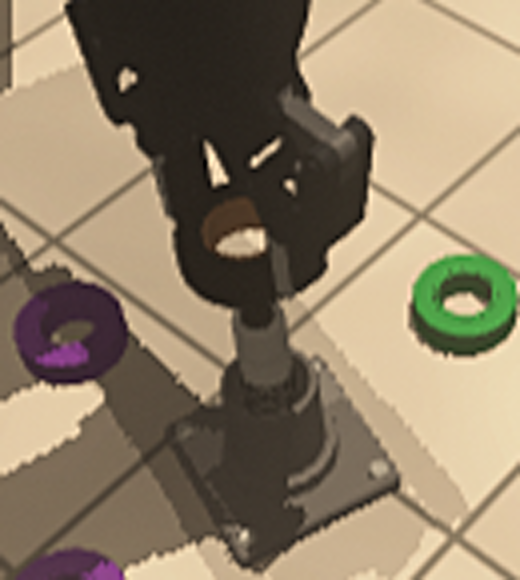

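Lifted: the tape is level in the jaws at crop (240,250) and the torch still stands in its holder. Now I set the tape down with a guarded descent.

Run:
```python
from h import *
o=ori([0,0,-1],[1,0,0])
manip.move_to([.43,-.02,.10],o)
manip.servo_line([.43,-.02,.012],rate=.12)
z=.012
while z>-.02:
    z-=.003
    manip.servo_line([.43,-.02,z],rate=.03); f=manip.get_contact_force()
    if f[2]>3: break
print(z,f.round(2),manip.get_width(),manip.get_position())
manip.command_gripper(.085); manip.hold(.3)
print(manip.get_contact_force().round(2))
manip.servo_line([.43,-.02,.12],rate=.15)
manip.move_to([.561,-.134,.17],o)
c=grab('top','set_t.png');d=grab('scene','set_s.png')
print(manip.get_time())
a=cv2.imread('pics/set_t.png');b=cv2.imread('pics/set_s.png')
cv2.imwrite('pics/set.png',np.vstack([cv2.resize(a[170:310,230:400],(728,600))[:300],cv2.resize(b[110:250,130:300],(728,600))[150:450]]))
cv2.imwrite('pics/set2.png',cv2.resize(b[110:280,80:310],(800,591),interpolation=cv2.INTER_CUBIC))
m=(cv2.cvtColor(a,cv2.COLOR_BGR2GRAY)<60).astype(np.uint8)
u,v=proj(c,[.43,-.02,.01]);print(u,v)
```

```text
-0.012 [-1.26  0.16 11.63] 0.056877427491760356 [ 0.43029481 -0.02004496 -0.01149335]
[-0.06  0.66  0.82]
18.45
275.9427785414178 272.7864440677426
```

View pics/set2.png

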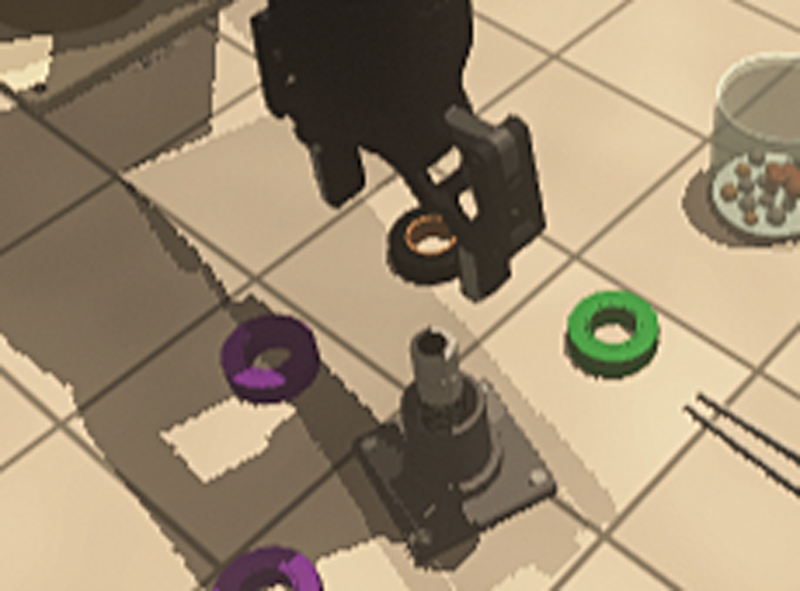

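The tape lies flat on the tiles at crop (430,245), the torch is still in its holder at (432,345), and the fingers are clear above it. The contact height of -0.0115 confirms the tips are 16–22 mm behind their nominal TCP offset. Torch grasp next.

Run:
```python
from h import *
o=ori([0,0,-1],[1,0,0])
manip.servo_line([.561,-.134,.085],rate=.12)
manip.servo_line([.561,-.134,.066],rate=.06)
print(manip.get_contact_force().round(2))
manip.command_gripper(.015,60)
print(manip.get_width(),manip.get_contact_force().round(2))
manip.servo_line([.561,-.134,.076],rate=.05);print(manip.get_width(),manip.get_contact_force().round(2))
manip.servo_line([.561,-.134,.20],rate=.1)
manip.hold(.2);print(manip.get_width(),manip.get_contact_force().round(2),manip.get_time())
grab('scene','drawn.png')
a=cv2.imread('pics/drawn.png');cv2.imwrite('pics/drawnz.png',cv2.resize(a[90:280,110:300],(600,600),interpolation=cv2.INTER_CUBIC))
```

```text
[-0.06  0.32  0.12]
0.022490139861066762 [-0.08  0.42  1.72]
0.022488274615994976 [-0.25  0.23 -1.  ]
0.02278502794087462 [ 0.02  0.16 -0.34] 22.3083
```

View pics/drawnz.png

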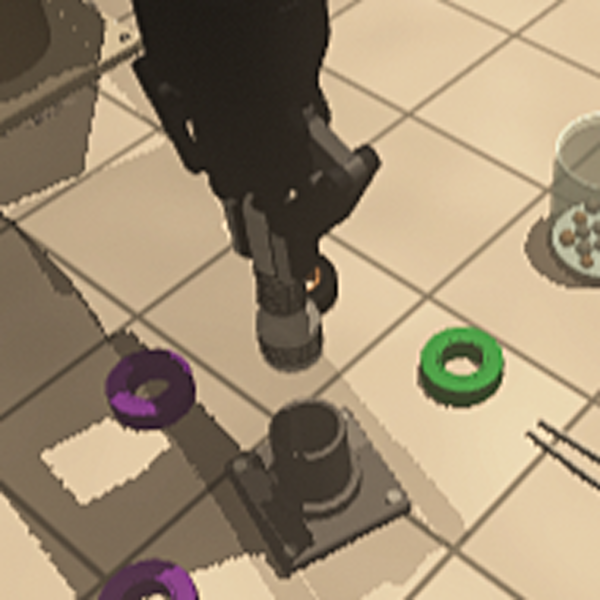

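The torch is held upright, its lens at crop (290,358) clear of the holder; the tape is unchanged behind it. I'll tilt it towards the jar at a standoff, then measure head and tail in both views, since the tool or height offset needs checking in the tilted pose.

Run:
```python
from h import *
import pickle
s=pickle.load(open('c0.pkl','rb'))['scene'];print('exp lens px',proj(s,[.561,-.134,.146]))
m=np.array([.5752,.166,.095]);d=np.array([0,1,-1])/2**.5;o=ori(d,[1,0,0])
manip.servo_line([.561,-.134,.26],rate=.15)
manip.move_to(m-d*.20,o); manip.hold(.2)
print(manip.get_position(),manip.get_width(),manip.get_time())
D={'top':grab('top','ft.png'),'scene':grab('scene','fs.png')};pickle.dump(D,open('c1.pkl','wb'))
a=cv2.imread('pics/ft.png');b=cv2.imread('pics/fs.png')
cv2.imwrite('pics/fin.png',np.hstack([cv2.resize(a[150:270,140:300],None,fx=2.5,fy=2.5,interpolation=cv2.INTER_CUBIC),cv2.resize(b[80:200,200:360],None,fx=2.5,fy=2.5,interpolation=cv2.INTER_CUBIC)]))
for n in D:
  for dd in(.054,): print(n,'lensA',np.round(proj(D[n],m-d*.146),1),'lensB',np.round(proj(D[n],m-d*.146+.035*(d+[0,0,1])),1))
```

```text
exp lens px (np.float64(202.3938271450225), np.float64(199.88131819021012))
[0.5753156  0.02459047 0.23699355] 0.022396679105924727 23.85
top lensA [227.1 199.6] lensB [211.6 199.5]
scene lensA [279.4 123.3] lensB [287.6 112.5]
```

View pics/fin.png

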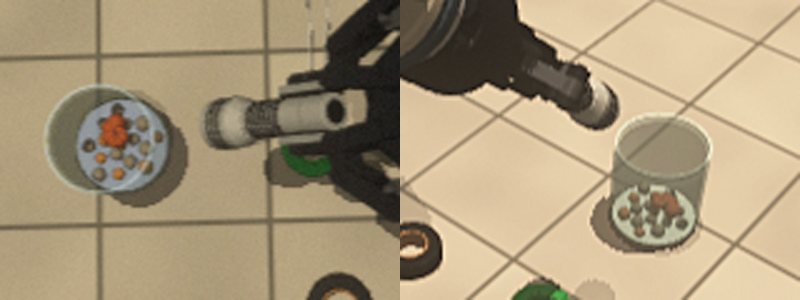

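Left (top) view: head at crop x 205–245 gives a lens centre of about full (228,200), against a predicted (227.1,199.6). Right (scene) view: lens about (280,122), predicted (279.4,123.3). So the offset is along the tool, and lens = TCP + 54 mm along it. The jar is untouched. I'll advance 46 mm to a 100 mm distance and check the tail direction numerically.

Run:
```python
from h import *
import pickle
D=pickle.load(open('c1.pkl','rb'))
m=np.array([.5752,.166,.095]);d=np.array([0,1,-1])/2**.5
print('tail exp',proj(D['top'],m-d*.256),'seen',(140+335/2.5,150+110/2.5))
manip.servo_line(m-d*.154,rate=.06); manip.hold(.4)
print(manip.get_position(),m-d*.154,manip.get_width(),manip.get_contact_force().round(2),abs(manip.get_joint_vel()).max(),manip.get_time())
a=cv2.cvtColor(grab('top','gt.png')['image'],cv2.COLOR_RGB2BGR);b=cv2.cvtColor(grab('scene','gs.png')['image'],cv2.COLOR_RGB2BGR)
cv2.imwrite('pics/end.png',np.hstack([cv2.resize(a[90:310,130:350],(400,400)),cv2.resize(b[80:300,160:380],(400,400))]))
```

```text
tail exp (np.float64(274.01094535950335), np.float64(194.11820206726384)) seen (274.0, 194.0)
[0.57526165 0.05696067 0.20399319] [0.5752     0.05710556 0.20389444] 0.02276459073075984 [-0.32 -0.15 -2.19] 0.0026822005196167602 25.2667
```

View pics/end.png

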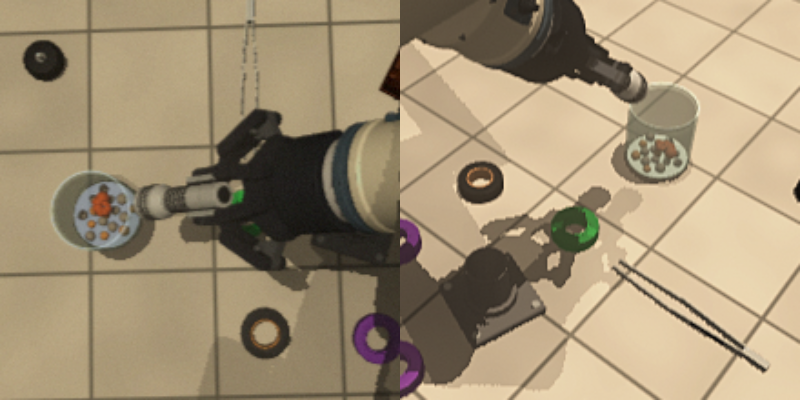

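The torch slants at the jar mouth in both views (head at top-crop (155,200), mouth centre at about (92,208)). The tape is flat at (265,332), and the jar and bystanders are unmoved. The tail pixel matched its prediction exactly, so I'm handing in.

```bash
python3 -c "
from rig import manip
manip.sign_off();print(manip.get_time(),manip.get_width())"
```

```text
the job is handed in; nothing more can be done
the job is handed in; nothing more can be done
```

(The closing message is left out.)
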